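# Angle a batten in behind the rack stake

### The arm

A 7-joint arm with a two-finger parallel gripper is mounted at the origin on the work surface. World frame = base frame: x ahead of the robot, y to its left, z up, the work surface at z = 0. Lengths are in m, angles in rad, forces in N, time in s.
With the tool pointing down it reaches from about 0.4 to 0.85 m from the base axis. Payload 4.5 kg.
Tool frame: the origin (TCP) lies at the very end of the fingers, on their centre line; the grasp point (between the pads) lies 19 mm behind it (arm.tcp_to_grasp is the distance from the TCP to the grasp point, in m); z points along the fingers, y is the direction in which the jaws open and shut (so a half turn about z gives the same grasp; the last joint's range is limited). The gripper opens to 85 mm and grips with 20 to 120 N. Pads are 22 mm wide; open, the fingers measure 114 mm over their backs; the gripper's body (76 mm by 85 mm) begins 54 mm behind the grasp point. The pads swing forward as they close: fully open they stand 13 mm farther back than shut.
Start: joints at [1.147, 0.689, -0.195, 1.565, 0.157, 0.902, -0.215], TCP at [0.276, -0.561, 0.231] pointing down, gripper open.
Joint ranges: [-3.01, 3.01], [-0.46, 2.08], [-1.47, 1.51], [0.13, 2.56], [-1, 4.14], [0.04, 2.09], [-2.66, 2.66]. Speed limits (rad/s): [2.57, 2.57, 3.14, 3.14, 3.14, 3.14, 3.14].

### API

Orientations are given as a unit quaternion [w, x, y, z].
In Python, from workcell import arm gives the robot as it stands.
- The arm moves only by the tool move_arm, never from a script. Its argument "motion" is a list of rows, each a list of 3 entries, a list of its own where there are three numbers: the shift along the world's x, y, z in m, then the turn, a rotation vector about the world's x, y, z in rad, then the opening in per cent of the stroke, from 0 (shut) to 100 (fully open). In form: [[[x, y, z], [rx, ry, rz], jaw], ...]. A call has 1 to 12 rows; each row is the pose to reach, as a shift and turn from the pose measured when the call began; what a row does not reach only later rows make up. A row lasts 1/8 s, in which the tool goes at most 62.5 mm and 10.7 degrees, less where a joint would pass 70% of its speed; a pose out of reach is approached as far as the arm can. A call with a gripper value outside its range is refused whole. The fingers move at their own pace and stop on an object; "squeeze" is the grip in N (left out, the last holds). Time passes only in rows, so rows that repeat a pose let the fingers close. It gives the time, the measured TCP pose, the force and the opening at its end, in the units of the state.
- arm.read_state(): the state, without advancing time (a new reading comes with each control period).
- arm.grab_frame(name): name is "scene" or "top" or "wrist"; returns a dict with "pixels" (384x512x3 uint8, red, green, blue), "intrinsics" (3x3 intrinsics, pixels), "world_from_camera" (4x4, takes a point from camera to world coordinates). Camera axes: x right, y up, looking along -z (the intrinsics and any distortion apply to the point x, -y, -z); pixel columns grow to the right and rows downward; lengths in m; the calibration is good to about 2 mm. The wrist camera is an equidistant fisheye: a pixel r from the principal point sees the ray r / f radians off the axis. A picture is of the moment at which its call begins. There is no depth.
- arm.hand_in(): hands the job in, once; it reports no verdict.
The state is a dict: "clock": time; "joints": joint angles; "qvel": joint speeds; "joint_torque": joint torques, N m; "tcp_pos": TCP position; "eef_rot": TCP orientation; "wrist_force": force on the tool from outside, world axes, zero at the start; "moment": the same for the moment, N m; "grip_width": opening from 0.0 (shut) to 1.0 (fully open).
Only numpy, scipy, OpenCV 4.12 (cv2) and the standard library are available. Lean on these libraries where they do the work, as an engineer would, in place of code of your own. Each camera call takes 0.05 s, during which the arm holds its last target.

### The job

On the pleating bench, put the loose batten with blue ends away in the empty front bay of the dark wooden rack by pushing it along the bench with your fingertips: angle one end in behind the red standing stake, then push the other end round, and finish with the batten lying flush along the rail at the back of that bay, then let go of it. Push gently: never grip it, lift it or ram it, leave it flat on the bench, and leave the stored battens, weights and other things where they are.

Things in the scene. Friction and masses are not known exactly. Their poses are not given: they have to be found in the camera images.
- batten: the batten to put away: pale wood, both ends painted blue for 26 mm, 300 long (x) x 36 wide (y) x 24 high (z), about 0.12 to 0.24 kg, loose and flat on the bench on the robot's side of the rack. Origin at the centre of its underside; x along its length, z up. Both ends are alike; either may go behind the stake
- batten_end_a (a point): centre of the batten's end face at its +x end, 150 mm from the middle, half-way up (12 mm)
- batten_end_b (a point): centre of the batten's end face at its -x end, 150 mm from the middle, half-way up (12 mm)
- rack: dark wooden batten rack screwed to the bench, rails 30 high, no floor (battens slide on the bench itself). Origin on the bench, middle of the front face of the rail at the back of the empty front bay; x points away from the robot, y left along the rail, z up; yaw varies a little. Behind this 22 thick rail is a rear bay with two stored battens.
- bay_mid (a point): middle of the empty front bay, on the bench, 40 mm in front of the rail. In the rack frame the bay is x from -80 mm to 0 (rail face), y from -180 to +180 mm, closed at both y ends by end cheeks 25 thick that reach forward to x = -80, and open to the robot along x = -80 except for the stake
- stake: red round steel stake, 22 diameter, 45 high, fixed upright in the bench at the mouth of the front bay: rack frame x = -67 mm, y = +110 or -110 mm (varies). Free gaps: 56 mm to the rail, 59 to the nearer cheek, 279 to the farther cheek, so the 300 mm batten cannot go straight in. Origin at the centre of its foot
- empty_socket: flush steel socket plate in the bench, 38 across and under 2 mm high, at the other stake place (rack frame x = -67 mm, y = opposite to the stake); things slide over it without touching
- stored_a: plain stored batten 300 x 36 x 24, no blue ends, in the rack's rear bay (mm); leave it alone; origin at the centre of its underside
- stored_b: second plain stored batten in the rear bay (mm); leave it alone; origin at the centre of its underside
- weight_a: white cast-iron press weight 130 x 70 x 42 with an arched handle to 99 high (mm); leave it alone; origin at the centre of its underside
- weight_b: green press weight, same shape (mm); leave it alone; origin at the centre of its underside
- folder: flat white bone folder 140 x 22 x 5 (mm); leave it alone; origin at the centre of its underside
- spare_stake: pulled-out red stake lying on the bench, 22 thick, 75 long along its x (mm); leave it alone; origin at the centre of its underside
- pencil_tin: open tin 72 across with pencils, 150 high (mm); leave it alone; origin at the centre of its underside
- card_tube: upright kraft tube 64 across, 130 high (mm); leave it alone; origin at the centre of its underside

How it is judged:
On the way:
1. one end of the batten is in behind the stake while the other end is not yet in the bay (((x of batten_end_a in the frame of rack above -0.067 m and (y of batten_end_a in the frame of rack above 0.115 m or y of batten_end_a in the frame of rack below -0.115 m) and horizontal distance between batten_end_a and stake below 0.1 m and x of batten_end_b in the frame of rack below -0.056 m) or (x of batten_end_b in the frame of rack above -0.067 m and (y of batten_end_b in the frame of rack above 0.115 m or y of batten_end_b in the frame of rack below -0.115 m) and horizontal distance between batten_end_b and stake below 0.1 m and x of batten_end_a in the frame of rack below -0.056 m))), for 0.1 s.
At the end, for the whole second after the job is handed in: the batten lies flat and at rest on the bench in the front bay, between the cheeks, with both its ends within 10 mm of the back rail (end centres no more than 28 mm in front of the rail's face), released (x of batten_end_a in the frame of rack between -0.028 and 0 m and y of batten_end_a in the frame of rack between -0.182 and 0.182 m and x of batten_end_b in the frame of rack between -0.028 and 0 m and y of batten_end_b in the frame of rack between -0.182 and 0.182 m and height (world z) of batten below 0.004 m and angle between batten's own z axis and vertical below 0.05 rad and linear speed of batten below 0.01 m/s); the robot touches nothing.
It fails at once if the batten is lifted (over 12 mm) or tipped (height (world z) of batten above 0.012 m or angle between batten's own z axis and vertical above 0.2 rad).
It fails at once if the batten is gripped or rammed (over 38 N from the fingers) (contact force between the fingers and batten above 38 N).
It fails at once if a stored batten, weight, folder, spare stake, tin or tube is disturbed (moved over 20 mm) (distance of any of stored_a, stored_b, weight_a, weight_b, folder, spare_stake, pencil_tin, card_tube from where it was at the start of the episode above 0.02 m).
It also fails if it takes over 58 s, if anything falls off the work surface, if the arm or the gripper's body presses on something with over 40 N, if the wrist force passes 120 N, or if a joint passes its speed limit or range.

## Working session

There is one attempt and no reset: what is moved stays moved. The work goes in short steps, Python scripts to look and compute and a tool call to move; the robot and the scene stay as the last step left them, time stands still between calls to the robot, and variables do not carry over. Pictures are saved under pics/ and viewed, and the job is handed in when it is done.

Besides the shell and the picture viewer there is one more tool, called after "Request:" as name([rows], argument=value, ...), one row to a line, values as JSON. move_arm: Moves the arm, as the interface text tells. Its arguments: {"type":"object","properties":{"motion":{"type":"array","items":{"type":"array"}},"squeeze":{"type":"number"}},"required":["motion"]}

```bash
mkdir -p pics; ls
python3 - <<'E'
from workcell import arm
import cv2
s=arm.read_state()
print(s['clock'],s['tcp_pos'],s['eef_rot'],s['grip_width'],s['wrist_force'])
for n in ['scene','top']:
    f=arm.grab_frame(n); cv2.imwrite(f'pics/{n}0.png',f['pixels'][:,:,::-1]); print(n,f['intrinsics'],f['world_from_camera'])
E
```

```text
pics
0.0 [ 0.2758979  -0.56008291  0.23047479] [-8.88465852e-04  9.73909939e-01  2.26932963e-01 -2.68241508e-04] 1.000513892411066 [-0.94103323  0.40249234  0.10341329]
scene [[424.57727751   0.         258.64768156]
 [  0.         424.57727751 196.89957185]
 [  0.           0.           1.        ]] [[ 0.71181166 -0.44900063  0.5401135   1.21587819]
 [ 0.70211658  0.47554277 -0.52999187 -0.66483857]
 [-0.01888039  0.75647704  0.65374768  0.83571363]
 [ 0.          0.          0.          1.        ]]
top [[480.12154814   0.         256.96210156]
 [  0.         480.12154814 190.56411374]
 [  0.           0.           1.        ]] [[-0.02090215  0.99240099 -0.12125744  0.37564014]
 [-0.99970426 -0.0222541  -0.00980582 -0.00536709]
 [-0.01242978  0.12101662  0.99257266  1.60954172]
 [ 0.          0.          0.          1.        ]]
```

View pics/top0.png

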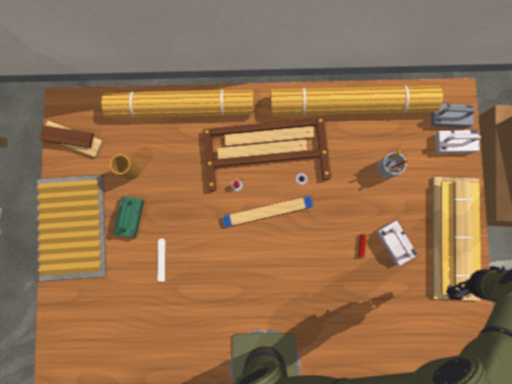

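View pics/scene0.png

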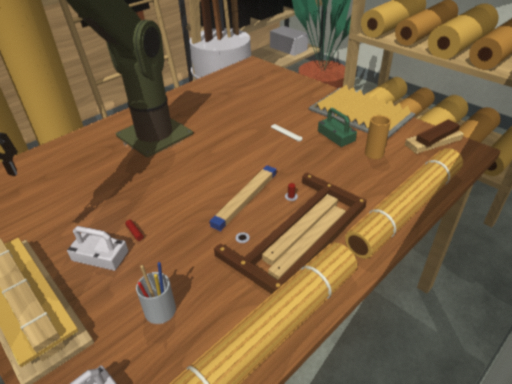

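The top view (up is +x, left is +y) shows the batten at about (267,212), with blue ends at (226,221) and (308,202). The red stake is at (237,185), on the left or +y side, and the socket is at (301,179). The rack spans columns 203–329. Next I'll zoom in and measure.

```bash
cat > h.py <<'E'
import numpy as np, cv2
from workcell import arm
def ray(f,uv):
    K=f['intrinsics'];T=np.array(f['world_from_camera'])
    p=np.array([(uv[0]-K[0][2])/K[0][0],(uv[1]-K[1][2])/K[1][1],1.])
    d=T[:3,:3]@np.array([p[0],-p[1],-1.]);return T[:3,3],d
def onz(f,uv,z):
    o,d=ray(f,uv);return (o+d*(z-o[2])/d[2])
def proj(f,P):
    T=np.linalg.inv(np.array(f['world_from_camera']));K=f['intrinsics']
    c=T[:3,:3]@np.array(P)+T[:3,3];return np.array([K[0][2]+K[0][0]*c[0]/-c[2],K[1][2]+K[1][1]*-c[1]/-c[2]])
def blobs(f,kind,roi=None,amin=8):
    hsv=cv2.cvtColor(np.ascontiguousarray(f['pixels']),cv2.COLOR_RGB2HSV)
    if kind=='blue': m=cv2.inRange(hsv,(105,120,50),(130,255,255))
    if kind=='red': m=cv2.inRange(hsv,(0,170,80),(6,255,255))|cv2.inRange(hsv,(172,150,80),(180,255,255))
    if kind=='pale': m=cv2.inRange(hsv,(12,50,170),(28,175,255))
    if roi:
        k=np.zeros_like(m);k[roi[1]:roi[3],roi[0]:roi[2]]=255;m&=k
    n,l,s,c=cv2.connectedComponentsWithStats(m)
    return [(s[i,4],c[i],s[i,:4],(l==i)) for i in range(1,n) if s[i,4]>=amin]
def batten(f,roi):
    """centre + yaw of batten from top view: blue blob centres on the top plane"""
    b=sorted(blobs(f,'blue',roi),key=lambda t:-t[0])[:2]
    P=[onz(f,t[1],0.024) for t in b]
    return b,P
E
python3 - <<'E'
from h import *
f=arm.grab_frame('top'); 
cv2.imwrite('pics/topz.png',cv2.resize(f['pixels'][100:240,190:345,::-1],None,fx=5,fy=4.2,interpolation=cv2.INTER_CUBIC)[:600])
for k in ['blue','red']:
    for a,c,bb,_ in blobs(f,k,(190,100,400,280)): print(k,a,c,bb,onz(f,c,.024))
b,P=batten(f,(190,150,345,260)); print(np.linalg.norm(P[0]-P[1]))
g=arm.grab_frame('scene'); cv2.imwrite('pics/scz.png',cv2.resize(g['pixels'][150:300,190:380,::-1],None,fx=4,fy=4,interpolation=cv2.INTER_CUBIC))
for k in ['blue','red']:
    for a,c,bb,_ in blobs(g,k,(100,100,400,300)): print('sc',k,a,c,bb,onz(g,c,.024))
E
```

```text
blue 55 [307.85454545 201.72727273] [305 197   7  10] [ 0.52830432 -0.15751691  0.024     ]
blue 57 [226.56140351 220.68421053] [223 216   8  10] [0.47134489 0.11283243 0.024     ]
red 18 [235.88888889 183.83333333] [234 182   5   5] [0.59351891 0.08008314 0.024     ]
red 127 [361.76377953 245.32283465] [358 235   8  22] [ 0.38115493 -0.32884761  0.024     ]
0.2762845367819903
sc blue 27 [269.77777778 168.81481481] [265 167  10   5] [0.4754336  0.11416224 0.024     ]
sc blue 86 [216.40697674 221.80232558] [211 217  13  11] [ 0.53432457 -0.16090121  0.024     ]
sc blue 21 [160.76190476 281.23809524] [160 272   3  19] [ 0.59157854 -0.38705704  0.024     ]
sc red 74 [291.37837838 189.40540541] [289 183   6  14] [0.59219906 0.08447893 0.024     ]
sc red 164 [133.92682927 229.70121951] [126 220  17  20] [ 0.39511635 -0.33516093  0.024     ]
sc red 28 [142.10714286 288.75      ] [139 283   8  13] [ 0.57791184 -0.43058912  0.024     ]
```

View pics/topz.png

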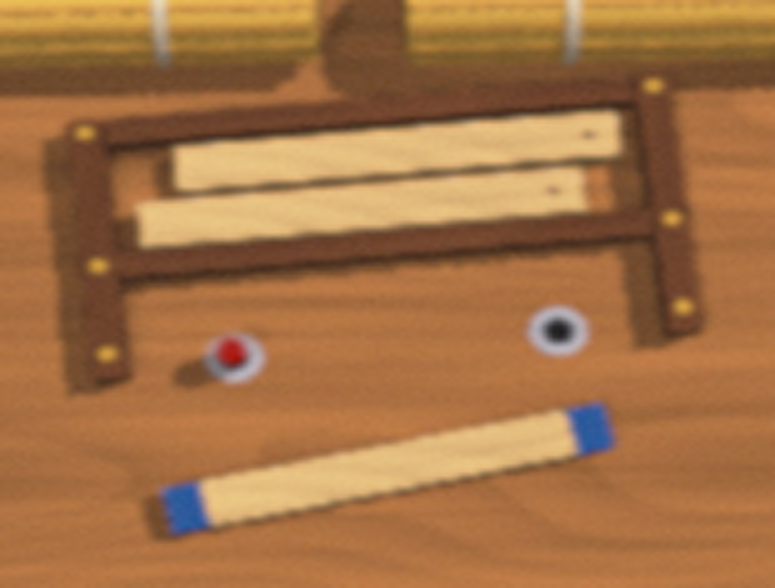

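View pics/scz.png

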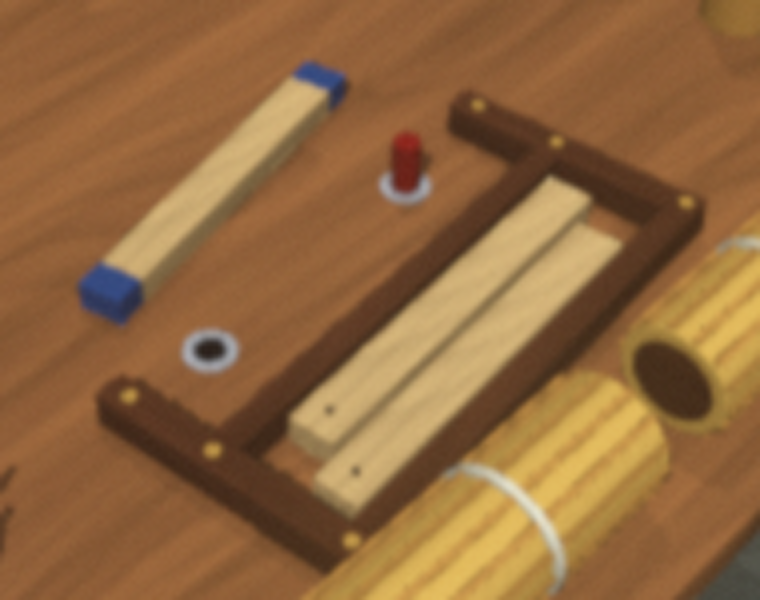

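Run:
```python
from h import *
f=arm.grab_frame('top')
o=lambda x,y:(190+(x+.5)/5-.5,100+(y+.5)/4.2-.5)
pts={'railL':(98,265,.03),'railR':(671,218,.03),'frL':(108,354,.03),'frR':(682,306,.03),'bkL':(84,133,.03),'bkR':(654,86,.03),'stakecol':(235,358,0.001),'staketop':(232,351,.045),'sock':(558,331,0.001),
'frontfaceL':(130,279,0.03),'ffR':(640,238,.03)}
W={k:onz(f,o(a,b),z) for k,(a,b,z) in pts.items()}
for k,v in W.items(): print(k,v.round(4))
yv=W['railL']-W['railR']; print('len',np.linalg.norm(yv),'cheek 385?'); 
y1=np.arctan2(*( yv[1],yv[0]))-np.pi/2
y2=np.arctan2(*( (W['stakecol']-W['sock'])[1::-1]))-np.pi/2
print('yaw',y1,y2,np.linalg.norm(W['stakecol']-W['sock']),'220?')
yaw=(y1+y2)/2;ex=np.array([np.cos(yaw),np.sin(yaw),0]);ey=np.array([-ex[1],ex[0],0])
m1=(W['railL']+W['railR'])/2-.011*ex
m2=(W['stakecol']+W['sock'])/2+.067*ex
print('origin est',m1,m2)
g=arm.grab_frame('scene')
oc=lambda x,y:(190+(x+.5)/4-.5,150+(y+.5)/4-.5)
S={'railL':(556,142,.03),'railR':(212,450,.03),'stakecol':(405,187,0.001),'sock':(210,351,.001),'frL':(478,105,.03),'frR':(128,396,.03)}
S={k:onz(g,oc(a,b),z) for k,(a,b,z) in S.items()}
for k in S: print('scene',k,S[k].round(4))
```

```text
railL [0.6659 0.1679 0.03  ]
railR [ 0.695  -0.2158  0.03  ]
frL [0.5943 0.1619 0.03  ]
frR [ 0.624  -0.2205  0.03  ]
bkL [0.7736 0.1764 0.03  ]
bkR [ 0.8029 -0.2085  0.03  ]
stakecol [0.5931 0.079  0.001 ]
staketop [0.5928 0.0786 0.045 ]
sock [ 0.6101 -0.1399  0.001 ]
frontfaceL [0.6541 0.1466 0.03  ]
ffR [ 0.6793 -0.1946  0.03  ]
len 0.38481426864086593 cheek 385?
yaw 0.07559970353363021 0.07749671849308282 0.2195513883812649 220?
origin est [ 0.66949916 -0.02481387  0.03      ] [ 0.6684338  -0.02535125  0.001     ]
scene railL [0.6644 0.17   0.03  ]
scene railR [ 0.6943 -0.214   0.03  ]
scene stakecol [0.595  0.0801 0.001 ]
scene sock [ 0.6115 -0.1384  0.001 ]
scene frL [0.5936 0.1649 0.03  ]
scene frR [ 0.6232 -0.2201  0.03  ]
```

The rack is pinned down and both views agree. Its origin is about (0.669, −0.0245) with yaw 0.0765, and the stake is at (0.594, 0.080). The batten is centred at about (0.501, −0.022), and its left end sits nearer the robot.

1. Push the batten to the right along its axis, using its left end face.
2. Rotate it and push it forward with two spread fingertips.
3. Slide it left behind the stake.
4. Swing the right end in.

I'll start by moving above the left end.

Request:
move_arm([
  [[0.03, 0.06, 0], [0, 0, 0.11], 12],
  [[0.05, 0.12, 0], [0, 0, 0.22], 12],
  [[0.07, 0.18, 0], [0, 0, 0.33], 12],
  [[0.09, 0.24, 0], [0, 0, 0.44], 12],
  [[0.11, 0.3, 0], [0, 0, 0.55], 12],
  [[0.13, 0.36, 0], [0, 0, 0.66], 12],
  [[0.14, 0.42, 0], [0, 0, 0.77], 12],
  [[0.15, 0.48, 0], [0, 0, 0.88], 12],
  [[0.16, 0.54, 0], [0, 0, 0.99], 12],
  [[0.17, 0.6, 0], [0, 0, 1.1], 12],
  [[0.18, 0.66, 0], [0, 0, 1.21], 12],
  [[0.185, 0.72, 0], [0, 0, 1.32], 12],
])

```text
clock: 1.8
tcp_pos: [0.4617, 0.1617, 0.2312]
eef_rot: [0.0, 0.629, 0.777, 0.0]
wrist_force: [1.1, 0.2, -0.6]
grip_width: 0.121
```

Request:
move_arm([
  [[0, 0.002, -0.05], [0, 0, 0], 12],
  [[0, 0.002, -0.1], [0, 0, 0], 12],
  [[0, 0.002, -0.15], [0, 0, 0], 12],
  [[0, 0.002, -0.19], [0, 0, 0], 12],
  [[0, 0.002, -0.215], [0, 0, 0], 12],
  [[0, 0.002, -0.223], [0, 0, 0], 12],
  [[0, 0.002, -0.223], [0, 0, 0], 12],
])

```text
clock: 2.68
tcp_pos: [0.4619, 0.1638, 0.0083]
eef_rot: [0.0, 0.629, 0.777, 0.0]
wrist_force: [-0.7, 0.1, -0.4]
grip_width: 0.118
```

```bash
cat > look.py <<'E'
import sys
from h import *
f=arm.grab_frame('top'); g=arm.grab_frame('scene'); n=sys.argv[1]
a=cv2.resize(f['pixels'][100:260,180:345,::-1],None,fx=3.5,fy=3.5,interpolation=cv2.INTER_CUBIC)
b=cv2.resize(g['pixels'][80:280,130:380,::-1],None,fx=3.2,fy=3.2,interpolation=cv2.INTER_CUBIC)
cv2.imwrite(f'pics/{n}_t.png',a);cv2.imwrite(f'pics/{n}_s.png',b[:600])
O=np.array([.669,-.0245]);y=.0765;R=np.array([[np.cos(y),np.sin(y)],[-np.sin(y),np.cos(y)]])
for nm,im,roi in(('top',f,(180,110,345,260)),('sc',g,(170,100,330,270))):
    B=blobs(im,'blue',roi); 
    P=[onz(im,t[1],.024)[:2] for t in B]
    for t,p in zip(B,P): print(nm,'blue',t[0],t[1].round(1),'world',p.round(4),'rack mm',(R@(p-O)*1000).round(1))
    if nm=='top':
      Bp=[t for t in B if t[0]>25]
      if len(Bp)==2:
        P=[R@(onz(im,t[1],.024)[:2]-O)*1000 for t in Bp]; P.sort(key=lambda p:-p[1]); u=P[0]-P[1]; d=np.linalg.norm(u);u/=d
        c=(P[0]+P[1])/2; print('sep',d.round(1),'centre',c.round(1),'theta deg',np.degrees(np.arctan2(u[0],u[1])).round(1),'L',(c+150*u).round(1),'Rt',(c-150*u).round(1))
s=arm.read_state();p=s['tcp_pos'];print('t',s['clock'],'tcp',np.round(p,4),'rack',(R@(np.array(p[:2])-O)*1000).round(1),'F',np.round(s['wrist_force'],1), 'q',np.round(s['joints'],2))
E
python3 look.py a1
```

```text
top blue 54 [307.9 201.7] world [ 0.5283 -0.1577] rack mm [-150.5 -122.1]
top blue 56 [226.7 221. ] world [0.4704 0.1125] rack mm [-187.5  151.8]
sep 276.3 centre [-169.    14.9] theta deg -7.7 L [-189.1  163.5] Rt [-148.9 -133.8]
sc blue 28 [269.9 168.9] world [0.4761 0.1142] rack mm [-181.8  153. ]
sc blue 94 [216.6 222.1] world [ 0.5357 -0.1613] rack mm [-143.4 -126.2]
t 2.775 tcp [0.4624 0.1639 0.0091] rack [-191.6  203.6] F [ 0.4 -0.1 -0. ] q [-0.36  0.92 -0.12  2.1   0.71  0.15 -0.93]
```

View pics/a1_s.png

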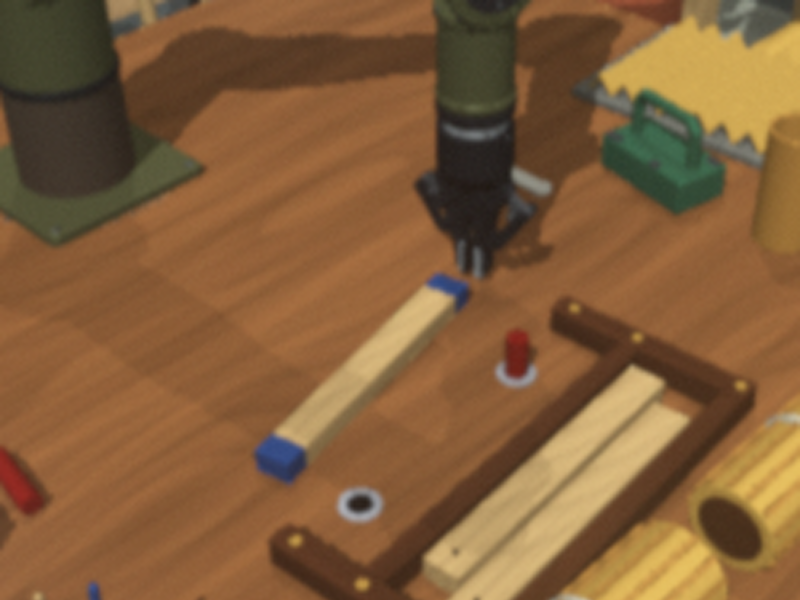

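View pics/a1_t.png

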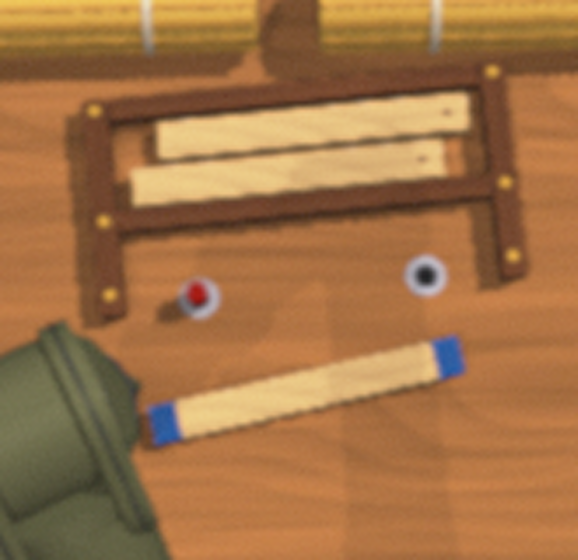

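The gripper stands just left of the left blue end, with its tips low and the batten undisturbed. Now I'll push gently right along the batten's axis.

Request:
move_arm([
  [[0.0, -0.01, -0.002], [0, 0, 0], 12],
  [[0.001, -0.02, -0.002], [0, 0, 0], 12],
  [[0.002, -0.025, -0.002], [0, 0, 0], 12],
  [[0.003, -0.03, -0.002], [0, 0, 0], 12],
  [[0.004, -0.035, -0.002], [0, 0, 0], 12],
  [[0.005, -0.04, -0.002], [0, 0, 0], 12],
  [[0.006, -0.045, -0.002], [0, 0, 0], 12],
  [[0.007, -0.05, -0.002], [0, 0, 0], 12],
  [[0.008, -0.055, -0.002], [0, 0, 0], 12],
  [[0.009, -0.06, -0.002], [0, 0, 0], 12],
  [[0.01, -0.065, -0.002], [0, 0, 0], 12],
  [[0.011, -0.07, -0.002], [0, 0, 0], 12],
])

```text
clock: 4.28
tcp_pos: [0.4734, 0.0936, 0.0071]
eef_rot: [0.0, 0.629, 0.777, 0.001]
wrist_force: [0.7, 0.6, 0.2]
grip_width: 0.123
```

```bash
python3 look.py a2
```

```text
top blue 53 [320.8 198.8] world [ 0.5373 -0.2005] rack mm [-144.8 -165.5]
sc blue 36 [262.6 176.1] world [0.4851 0.0717] rack mm [-176.  110.]
sc blue 101 [206.5 232.2] world [ 0.5453 -0.2056] rack mm [-137.2 -171.1]
t 4.375 tcp [0.4734 0.0926 0.0071] rack [-186.   131.7] F [-0.1  0.   0.3] q [-0.22  0.93 -0.11  2.13  0.78  0.12 -0.86]
```

View pics/a2_t.png

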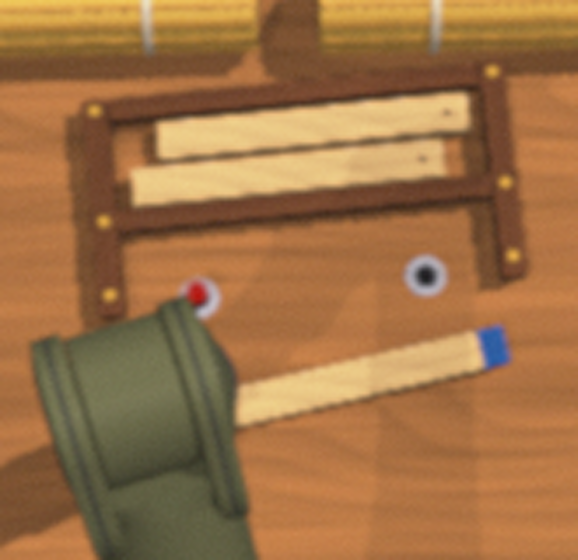

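The batten slid straight, 43 mm to the right. I'll push another 45 mm and then back off and rise.

Request:
move_arm([
  [[0.001, -0.005, 0], [0, 0, 0], 12],
  [[0.002, -0.01, 0], [0, 0, 0], 12],
  [[0.003, -0.015, 0], [0, 0, 0], 12],
  [[0.004, -0.02, 0], [0, 0, 0], 12],
  [[0.005, -0.025, 0], [0, 0, 0], 12],
  [[0.006, -0.03, 0], [0, 0, 0], 12],
  [[0.007, -0.035, 0], [0, 0, 0], 12],
  [[0.008, -0.04, 0], [0, 0, 0], 12],
  [[0.009, -0.044, 0], [0, 0, 0], 12],
  [[0.009, -0.044, 0], [0, 0, 0], 12],
  [[0.007, -0.03, 0], [0, 0, 0], 12],
  [[0.004, -0.014, 0.04], [0, 0, 0], 12],
])

```text
clock: 5.88
tcp_pos: [0.4758, 0.08, 0.0457]
eef_rot: [-0.001, 0.629, 0.777, -0.001]
wrist_force: [1.8, 0.1, 0.2]
grip_width: 0.118
```

```bash
python3 look.py a3
```

```text
top blue 51 [334.7 196.1] world [ 0.5451 -0.247 ] rack mm [-140.5 -212.4]
sc blue 33 [253.5 184.2] world [0.4928 0.0244] rack mm [-171.9   62.2]
sc blue 112 [195.4 242.5] world [ 0.5531 -0.2499] rack mm [-132.8 -215.9]
t 5.975 tcp [0.4785 0.0829 0.0496] rack [-181.7  121.6] F [ 0.4  0.4 -0. ] q [-0.12  0.85 -0.24  2.11  0.76  0.26 -0.81]
```

View pics/a3_s.png

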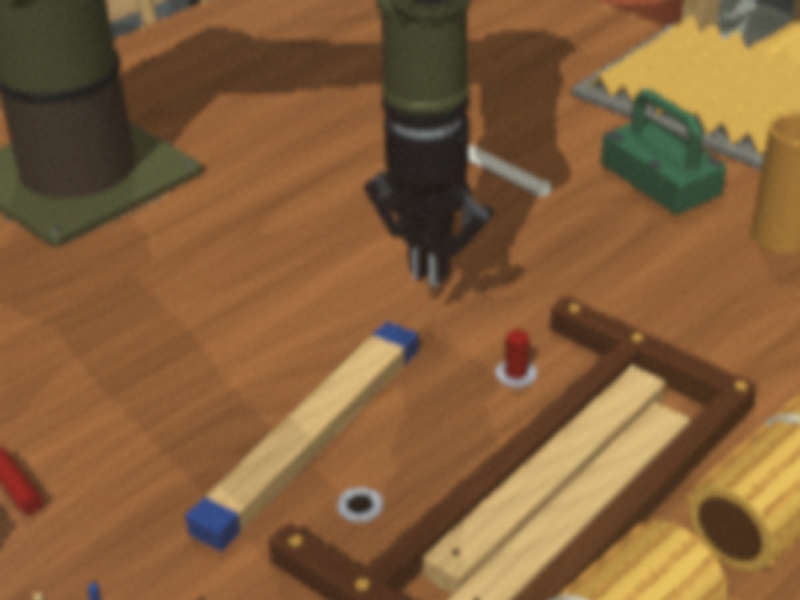

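The batten is now centred at about rack (−159, −75) and still parallel to where it was. I'll reposition in front of it with the fingers spread, jaw axis along the batten and tool centre about 45 mm left of the batten's centre.

Request:
move_arm([
  [[0, 0, 0.03], [0, 0, -0.15], 40],
  [[0, -0.02, 0.05], [0, 0, -0.3], 70],
  [[-0.004, -0.04, 0.05], [0, 0, -0.45], 100],
  [[-0.008, -0.06, 0.05], [0, 0, -0.6], 100],
  [[-0.008, -0.08, 0.05], [0, 0, -0.75], 100],
  [[-0.008, -0.1, 0.05], [0, 0, -0.9], 100],
  [[-0.008, -0.12, 0.05], [0, 0, -1.05], 100],
  [[-0.008, -0.14, 0.05], [0, 0, -1.2], 100],
  [[-0.008, -0.158, 0.05], [0, 0, -1.35], 100],
  [[-0.008, -0.158, 0.05], [0, 0, -1.5], 100],
  [[-0.008, -0.158, 0.05], [0, 0, -1.57], 100],
  [[-0.008, -0.158, 0.03], [0, 0, -1.57], 100],
])

```text
clock: 7.48
tcp_pos: [0.4717, -0.0745, 0.08]
eef_rot: [0.004, 0.994, 0.107, 0.003]
wrist_force: [0.7, 0.8, -0.8]
grip_width: 1.003
```

```bash
python3 look.py a4
```

```text
top blue 50 [334.6 196. ] world [ 0.5453 -0.2468] rack mm [-140.3 -212.2]
top blue 58 [253.5 214.7] world [0.4893 0.0235] rack mm [-175.5   61.6]
sep 276.0 centre [-157.9  -75.3] theta deg -7.3 L [-177.    73.5] Rt [-138.8 -224. ]
sc blue 37 [253.8 184.3] world [0.4937 0.0247] rack mm [-171.    62.4]
sc blue 114 [195.4 242.6] world [ 0.5535 -0.2501] rack mm [-132.4 -216.2]
t 7.575 tcp [ 0.4696 -0.0743  0.0783] rack [-202.6  -34.4] F [-0.6  0.7  0.5] q [ 0.08  0.78 -0.04  2.14  0.15  0.23 -1.45]
```

View pics/a4_s.png

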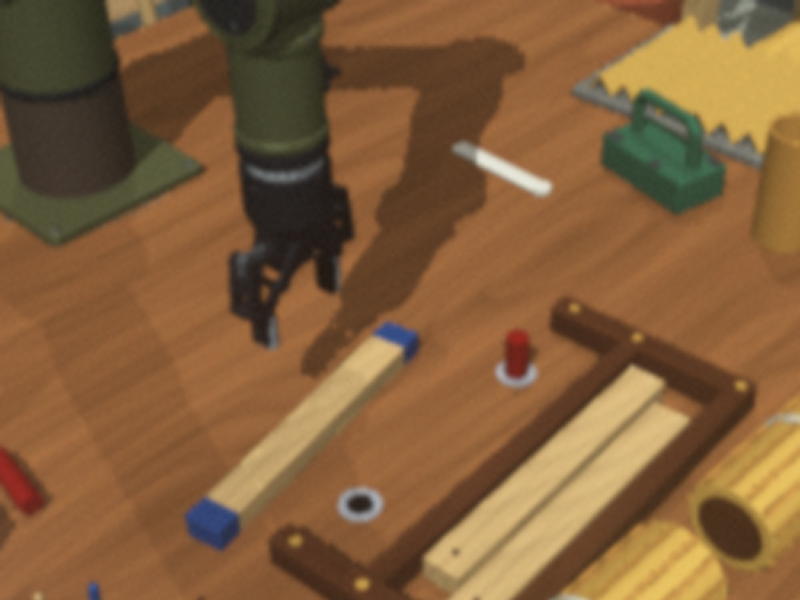

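View pics/a4_t.png

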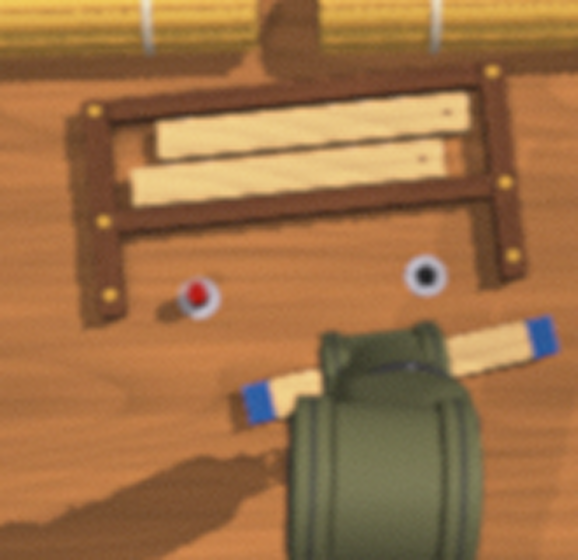

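Both blue ends are visible from above. Joint 6 is near its lower limit this close in, so I'll tilt the fingers slightly toward the base before going down.

Request:
move_arm([
  [[0, 0, -0.005], [0, 0.05, 0], 80],
  [[0, 0, -0.01], [0, 0.1, 0], 80],
  [[0, 0, -0.03], [0, 0.12, 0], 80],
  [[0, 0, -0.04], [0, 0.12, 0], 80],
])

```text
clock: 8.07
tcp_pos: [0.4699, -0.0738, 0.0377]
eef_rot: [-0.003, 0.992, 0.108, -0.059]
wrist_force: [0.1, 0.1, 0.5]
grip_width: 0.798
```

```bash
python3 look.py a5
```

```text
top blue 50 [334.6 196. ] world [ 0.5453 -0.2468] rack mm [-140.3 -212.2]
top blue 56 [253.5 214.6] world [0.4897 0.0235] rack mm [-175.1   61.6]
sep 276.0 centre [-157.7  -75.3] theta deg -7.2 L [-176.6   73.5] Rt [-138.8 -224.1]
sc blue 38 [254.1 184.3] world [0.4943 0.0251] rack mm [-170.4   62.8]
sc blue 114 [195.4 242.6] world [ 0.5534 -0.2502] rack mm [-132.5 -216.2]
t 8.175 tcp [ 0.4688 -0.0739  0.0377] rack [-203.4  -34. ] F [-1.2 -0.2 -0. ] q [ 0.08  0.88 -0.05  2.03  0.14  0.35 -1.44]
```

Request:
move_arm([
  [[0, 0, -0.015], [0, 0, 0], 80],
  [[0, 0, -0.03], [0, 0, 0], 80],
  [[0, 0, -0.036], [0, 0, 0], 80],
  [[0.004, 0.001, -0.036], [0, 0, 0], 80],
  [[0.008, 0.002, -0.036], [0, 0, 0], 80],
  [[0.013, 0.004, -0.036], [0, 0, -0.03], 80],
  [[0.018, 0.005, -0.036], [0, 0, -0.06], 80],
  [[0.023, 0.007, -0.036], [0, 0, -0.09], 80],
  [[0.028, 0.008, -0.036], [0, 0, -0.12], 80],
])

```text
clock: 9.3
tcp_pos: [0.4968, -0.0657, 0.0018]
eef_rot: [-0.007, 0.997, 0.047, -0.06]
wrist_force: [-1.2, 0.8, 1.1]
grip_width: 0.801
```

```bash
python3 look.py a6
```

```text
top blue 51 [334.6 195.6] world [ 0.5466 -0.2468] rack mm [-139.  -212.3]
top blue 55 [252.1 205.6] world [0.5194 0.0274] rack mm [-145.2   63.2]
sep 275.6 centre [-142.1  -74.6] theta deg -1.3 L [-145.5   75.4] Rt [-138.8 -224.6]
sc blue 41 [263.  188.5] world [0.528  0.0295] rack mm [-136.5   64.6]
sc blue 106 [195.5 242.8] world [ 0.5539 -0.2503] rack mm [-132.  -216.3]
t 9.4 tcp [ 0.4977 -0.0658  0.0017] rack [-173.9  -28.1] F [-0.1 -0.1 -0.8] q [ 0.06  0.96 -0.04  1.95  0.08  0.35 -1.51]
```

View pics/a6_s.png

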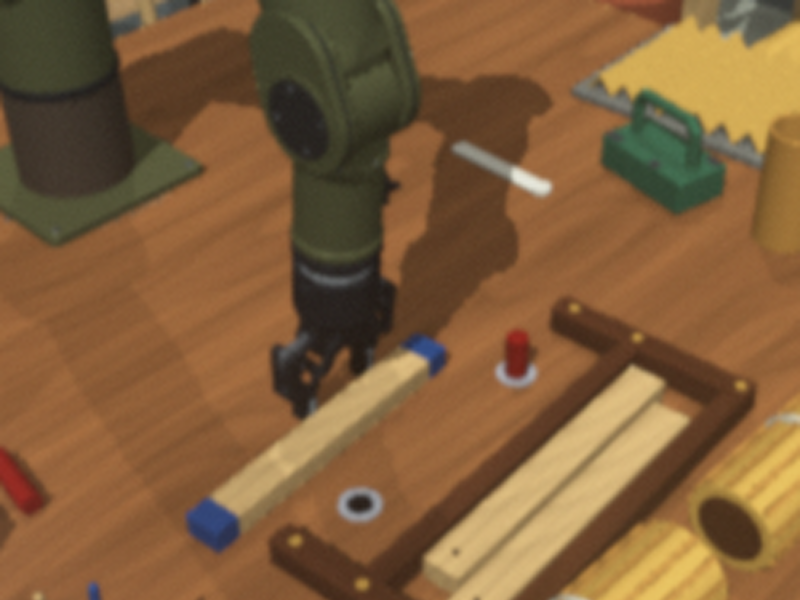

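The batten follows the two fingertips closely, pivoting as planned. I'll continue the arc.

Request:
move_arm([
  [[0.006, 0.001, 0], [0, 0, -0.036], 80],
  [[0.012, 0.003, 0], [0, 0, -0.072], 80],
  [[0.018, 0.004, 0], [0, 0, -0.108], 80],
  [[0.025, 0.005, 0], [0, 0, -0.144], 80],
  [[0.031, 0.005, 0], [0, 0, -0.18], 80],
  [[0.037, 0.006, 0], [0, 0, -0.216], 80],
  [[0.044, 0.006, 0], [0, 0, -0.252], 80],
  [[0.05, 0.006, 0], [0, 0, -0.288], 80],
  [[0.057, 0.006, 0], [0, 0, -0.324], 80],
  [[0.063, 0.005, 0], [0, 0, -0.36], 80],
  [[0.063, 0.005, 0], [0, 0, -0.36], 80],
])

```text
clock: 10.78
tcp_pos: [0.5616, -0.0611, 0.0017]
eef_rot: [-0.017, 0.989, -0.132, -0.056]
wrist_force: [0.6, 0.4, 0.0]
grip_width: 0.799
```

```bash
python3 look.py a7
```

```text
top blue 55 [254.1 176.3] world [0.6174 0.0187] rack mm [-48.1  47. ]
top blue 52 [334.7 196.7] world [ 0.5432 -0.2469] rack mm [-142.4 -212.2]
sep 275.8 centre [-95.3 -82.6] theta deg 20.0 L [-44.   58.4] Rt [-146.5 -223.5]
sc blue 63 [284.6 205.8] world [0.6263 0.0164] rack mm [-39.5  44. ]
sc blue 108 [195.3 242.9] world [ 0.5539 -0.2511] rack mm [-132.1 -217.1]
t 10.875 tcp [ 0.5608 -0.0609  0.0017] rack [-110.7  -28.1] F [0.  1.1 0.6] q [ 0.05  1.   -0.    1.77 -0.09  0.49 -1.7 ]
```

View pics/a7_t.png

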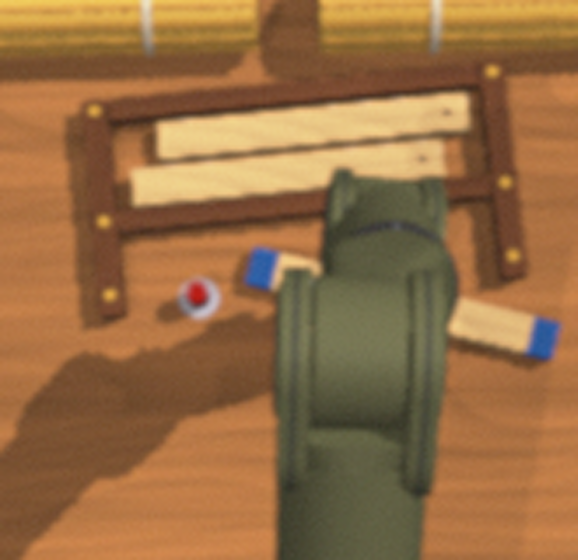

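View pics/a7_s.png

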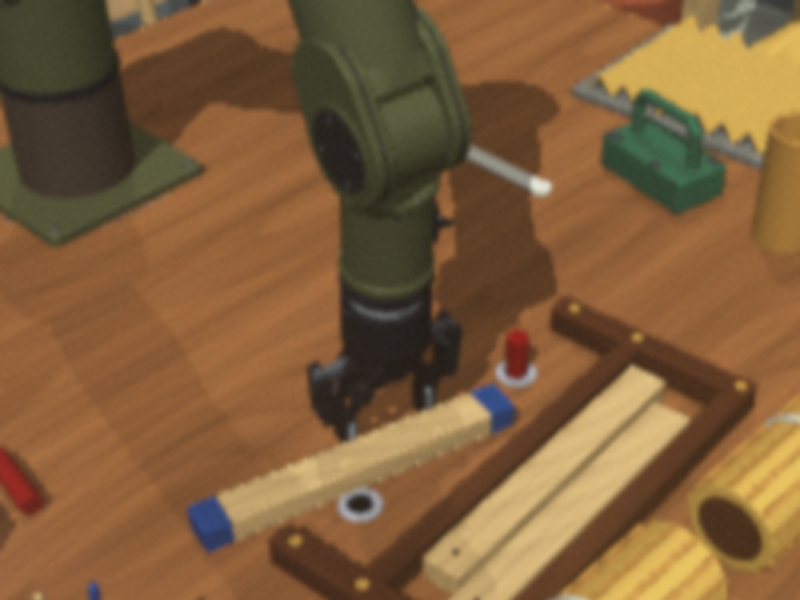

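The left end now sits just right of the stake at rack (−44, 58), θ is 20° and the slide line is clear. Next I'll push the right end face along the batten's axis.

Run:
```python
from h import *
from scipy.spatial.transform import Rotation as Ro
s=arm.read_state();q=np.array(s['eef_rot']);R0=Ro.from_quat(q[[1,2,3,0]])
a=np.radians(74.4)
X=[np.cos(a),np.sin(a),0];Y=[np.sin(a),-np.cos(a),0]
Rt=Ro.from_matrix(np.array([X,Y,[0,0,-1]]).T)
print((Rt*R0.inv()).as_rotvec())
```

```text
[ 0.04524072 -0.12375592  1.5619292 ]
```

Request:
move_arm([
  [[-0.01, 0.003, 0.0], [0, 0, 0], 80],
  [[-0.02, 0.003, 0.03], [0.004, -0.01, 0.13], 60],
  [[-0.025, -0.02, 0.06], [0.008, -0.02, 0.27], 40],
  [[-0.03, -0.045, 0.07], [0.012, -0.034, 0.42], 12],
  [[-0.03, -0.07, 0.07], [0.016, -0.045, 0.57], 12],
  [[-0.03, -0.1, 0.07], [0.02, -0.058, 0.73], 12],
  [[-0.03, -0.13, 0.07], [0.025, -0.07, 0.88], 12],
  [[-0.03, -0.16, 0.07], [0.03, -0.083, 1.04], 12],
  [[-0.028, -0.19, 0.07], [0.035, -0.095, 1.2], 12],
  [[-0.027, -0.222, 0.07], [0.04, -0.11, 1.36], 12],
  [[-0.027, -0.222, 0.06], [0.045, -0.124, 1.5], 12],
  [[-0.027, -0.222, 0.04], [0.045, -0.124, 1.562], 12],
])

```text
clock: 12.38
tcp_pos: [0.533, -0.2836, 0.0418]
eef_rot: [0.0, 0.796, 0.605, 0.0]
wrist_force: [-0.4, 0.2, -0.2]
grip_width: 0.118
```

```bash
python3 look.py a8
```

```text
top blue 55 [254.1 176.3] world [0.6174 0.0187] rack mm [-48.1  47. ]
top blue 49 [334.9 196.3] world [ 0.5444 -0.2475] rack mm [-141.2 -212.9]
sep 276.0 centre [-94.7 -82.9] theta deg 19.7 L [-44.1  58.3] Rt [-145.3 -224.1]
sc blue 50 [284.1 205.1] world [0.6234 0.0175] rack mm [-42.3  45.4]
sc blue 100 [195.6 243.7] world [ 0.5568 -0.2522] rack mm [-129.3 -218.4]
t 12.475 tcp [ 0.5312 -0.282   0.0399] rack [-157.  -246.2] F [-0.8  0.2  0.3] q [ 0.62  0.95 -0.38  1.75  0.6   0.56 -0.4 ]
```

View pics/a8_t.png

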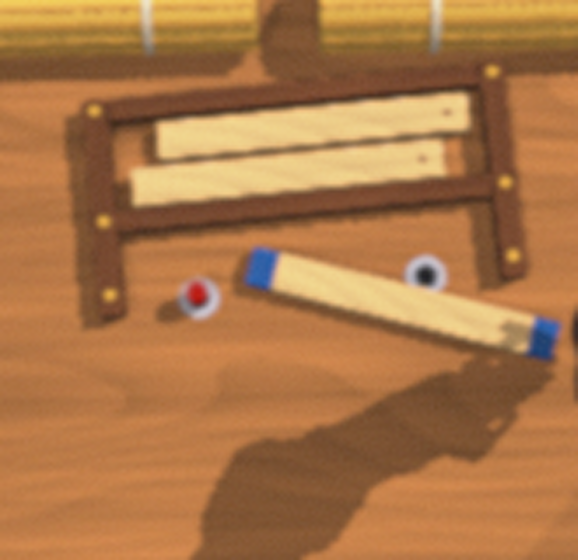

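Request:
move_arm([
  [[0.003, -0.001, -0.018], [0, 0, 0], 12],
  [[0.003, -0.001, -0.03], [0, 0, 0], 12],
  [[0.003, -0.001, -0.032], [0, 0, 0], 12],
  [[0.004, 0.006, -0.032], [0, 0, 0], 12],
  [[0.006, 0.011, -0.032], [0, 0, 0], 12],
  [[0.007, 0.016, -0.032], [0, 0, 0], 12],
  [[0.008, 0.021, -0.032], [0, 0, 0], 12],
  [[0.009, 0.026, -0.032], [0, 0, 0], 12],
  [[0.01, 0.031, -0.032], [0, 0, 0], 12],
  [[0.011, 0.036, -0.032], [0, 0, 0], 12],
  [[0.012, 0.041, -0.032], [0, 0, 0], 12],
  [[0.013, 0.046, -0.032], [0, 0, 0], 12],
])

```text
clock: 13.98
tcp_pos: [0.5442, -0.2357, 0.0079]
eef_rot: [-0.002, 0.796, 0.605, -0.001]
wrist_force: [-0.1, -1.9, 0.4]
grip_width: 0.12
```

```bash
python3 look.py a9
```

```text
top blue 57 [244.4 174.5] world [0.6243 0.0512] rack mm [-38.8  78.9]
top blue 41 [324.4 195.6] world [ 0.5475 -0.2131] rack mm [-135.6 -178.8]
sep 275.3 centre [-87.2 -49.9] theta deg 20.6 L [-34.4  90.5] Rt [-139.9 -190.3]
sc blue 54 [293.8 200.7] world [0.6308 0.0509] rack mm [-32.3  78.1]
sc blue 8 [210.2 237. ] world [ 0.566  -0.2101] rack mm [-116.8 -177.2]
sc blue 14 [208.  242.8] world [ 0.5777 -0.2277] rack mm [-106.6 -195.7]
t 14.075 tcp [ 0.5446 -0.2346  0.0079] rack [-140.1 -200. ] F [-0.8  0.4 -0. ] q [ 0.52  0.99 -0.33  1.78  0.62  0.48 -0.51]
```

View pics/a9_t.png

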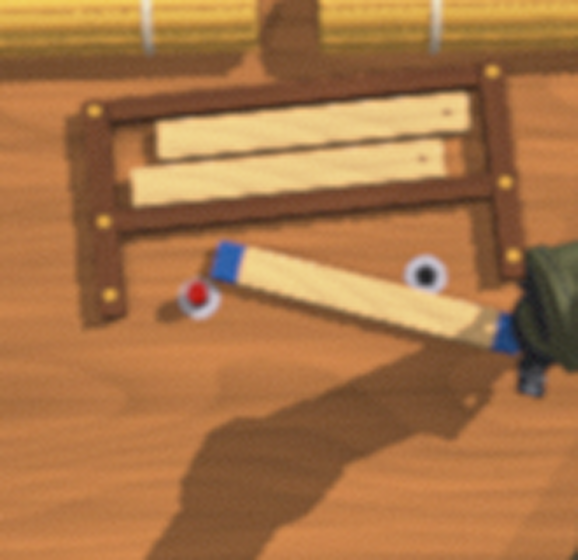

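Left end at (−34, 90), clear of the stake. I'll continue 48 mm.

Request:
move_arm([
  [[0.001, 0.005, 0], [0, 0, 0], 12],
  [[0.002, 0.01, 0], [0, 0, 0], 12],
  [[0.003, 0.015, 0], [0, 0, 0], 12],
  [[0.004, 0.02, 0], [0, 0, 0], 12],
  [[0.005, 0.025, 0], [0, 0, 0], 12],
  [[0.006, 0.03, 0], [0, 0, 0], 12],
  [[0.008, 0.035, 0], [0, 0, 0], 12],
  [[0.009, 0.04, 0], [0, 0, 0], 12],
  [[0.01, 0.044, 0], [0, 0, 0], 12],
  [[0.01, 0.047, 0], [0, 0, 0], 12],
])

```text
clock: 15.32
tcp_pos: [0.5547, -0.1873, 0.0079]
eef_rot: [-0.002, 0.796, 0.605, -0.0]
wrist_force: [0.0, -0.6, -0.1]
grip_width: 0.125
```

```bash
python3 look.py a10
```

```text
top blue 58 [230.  171.1] world [0.637  0.0992] rack mm [-22.4 125.8]
top blue 36 [309.4 193.2] world [ 0.5566 -0.1635] rack mm [-122.7 -130. ]
sep 274.7 centre [-72.5  -2.1] theta deg 21.4 L [-17.8 137.6] Rt [-127.3 -141.7]
sc blue 40 [306.9 193.9] world [0.6391 0.1002] rack mm [-20.3 126.6]
sc blue 9 [223.8 235.4] world [ 0.5878 -0.1816] rack mm [ -93.  -150.4]
t 15.425 tcp [ 0.5547 -0.187   0.0079] rack [-126.4 -153.2] F [ 0.2 -0.2 -0.9] q [ 0.42  0.98 -0.31  1.81  0.61  0.45 -0.58]
```

View pics/a10_t.png

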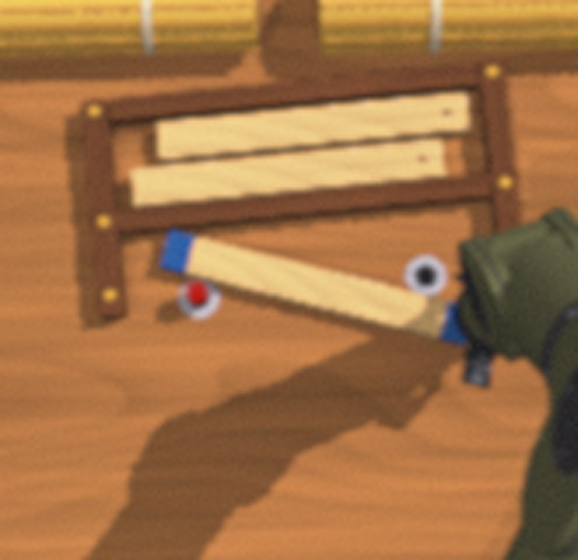

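The left end is now behind the stake at (−18, 138), with the right end well outside at x ≈ −127, so the intermediate condition is met. Next I'll move round to the front face with spread fingers, right of centre, to swing the other end in.

Request:
move_arm([
  [[-0.005, -0.019, 0], [0, 0, 0], 12],
  [[-0.006, -0.02, 0.03], [0, 0, -0.1], 12],
  [[-0.006, -0.01, 0.06], [0, 0, -0.25], 30],
  [[-0.006, 0.01, 0.065], [0, 0, -0.4], 50],
  [[-0.006, 0.03, 0.065], [0, 0, -0.56], 80],
  [[-0.006, 0.05, 0.065], [0, 0, -0.72], 80],
  [[-0.006, 0.07, 0.065], [0, 0, -0.88], 80],
  [[-0.006, 0.09, 0.065], [0, 0, -1.04], 80],
  [[-0.006, 0.11, 0.065], [0, 0, -1.2], 80],
  [[-0.006, 0.127, 0.065], [0, 0, -1.36], 80],
  [[-0.006, 0.127, 0.065], [0, 0, -1.52], 80],
  [[-0.006, 0.127, 0.05], [0, 0, -1.58], 80],
])

```text
clock: 16.92
tcp_pos: [0.5496, -0.0614, 0.0582]
eef_rot: [-0.002, 0.99, -0.14, 0.003]
wrist_force: [0.2, 0.1, 0.1]
grip_width: 0.802
```

```bash
python3 look.py a11
```

```text
top blue 60 [229.8 171. ] world [0.6372 0.0997] rack mm [-22.2 126.2]
top blue 57 [309.9 192.4] world [ 0.5592 -0.1654] rack mm [-120.3 -132.1]
sep 276.3 centre [-71.2  -2.9] theta deg 20.8 L [-18.  137.3] Rt [-124.5 -143.2]
sc blue 40 [306.9 193.9] world [0.6391 0.1002] rack mm [-20.3 126.6]
sc blue 104 [222.9 230. ] world [ 0.5707 -0.1697] rack mm [-109.1 -137.2]
t 17.025 tcp [ 0.5474 -0.0611  0.0562] rack [-124.1  -27.2] F [-0.4 -0.2  0. ] q [ 0.01  0.87  0.04  1.92 -0.09  0.35 -1.73]
```

View pics/a11_t.png

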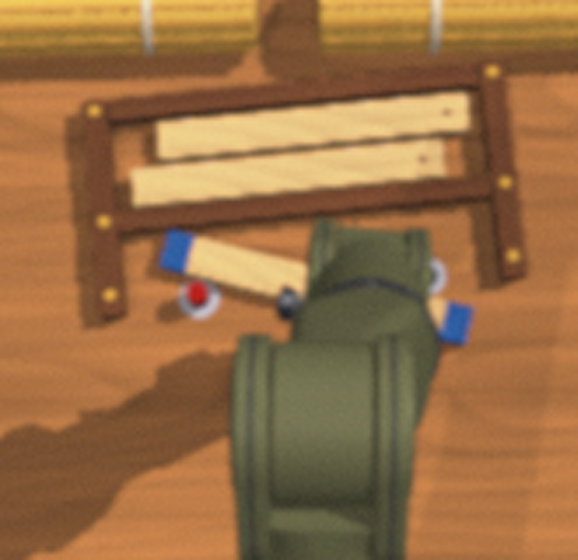

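View pics/a11_s.png

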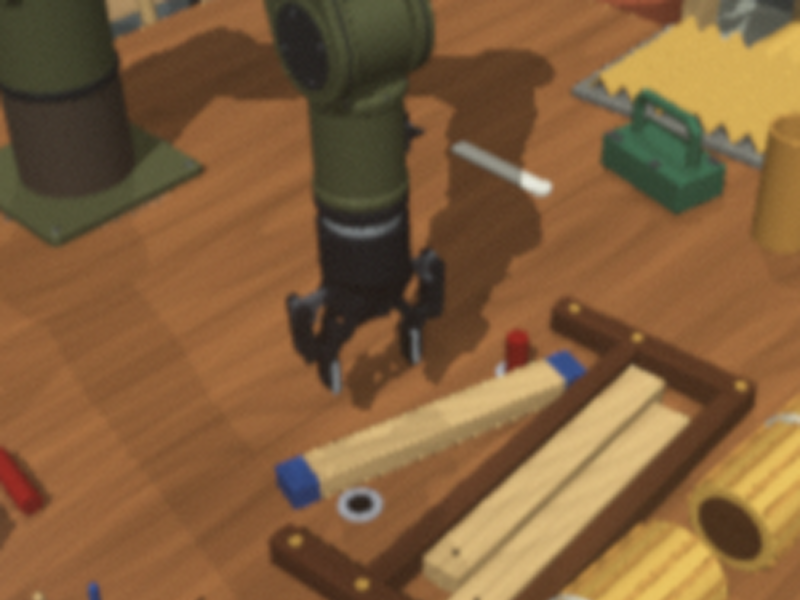

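Request:
move_arm([
  [[0, 0, -0.025], [0, 0, 0], 80],
  [[0, 0, -0.045], [0, 0, 0], 80],
  [[0, 0, -0.053], [0, 0, 0], 80],
  [[0.005, -0.001, -0.053], [0, 0, 0], 80],
  [[0.011, -0.003, -0.053], [0, 0, 0], 80],
  [[0.016, -0.005, -0.053], [0, 0, 0.03], 80],
  [[0.022, -0.007, -0.053], [0, 0, 0.06], 80],
  [[0.027, -0.01, -0.053], [0, 0, 0.09], 80],
  [[0.032, -0.011, -0.053], [0, 0, 0.12], 80],
  [[0.038, -0.013, -0.053], [0, 0, 0.15], 80],
  [[0.043, -0.015, -0.053], [0, 0, 0.18], 80],
])

```text
clock: 18.4
tcp_pos: [0.5909, -0.0761, 0.0032]
eef_rot: [-0.002, 0.999, -0.049, 0.0]
wrist_force: [-1.0, 0.7, 0.9]
grip_width: 0.797
```

```bash
python3 look.py a12
```

```text
top blue 58 [230.4 170.5] world [0.639  0.0979] rack mm [-20.5 124.3]
top blue 55 [312.9 177. ] world [ 0.6107 -0.1773] rack mm [ -69.8 -147.9]
sep 276.6 centre [-45.2 -11.8] theta deg 10.3 L [-18.5 135.8] Rt [ -71.9 -159.4]
sc blue 35 [306.8 194.2] world [0.6397 0.099 ] rack mm [-19.8 125.4]
sc blue 119 [232.6 241.7] world [ 0.6214 -0.1807] rack mm [ -59.4 -152.1]
t 18.5 tcp [ 0.5915 -0.0764  0.0032] rack [-81.3 -45.8] F [0.1 0.3 0.3] q [ 0.05  0.99 -0.    1.79 -0.    0.37 -1.61]
```

View pics/a12_t.png

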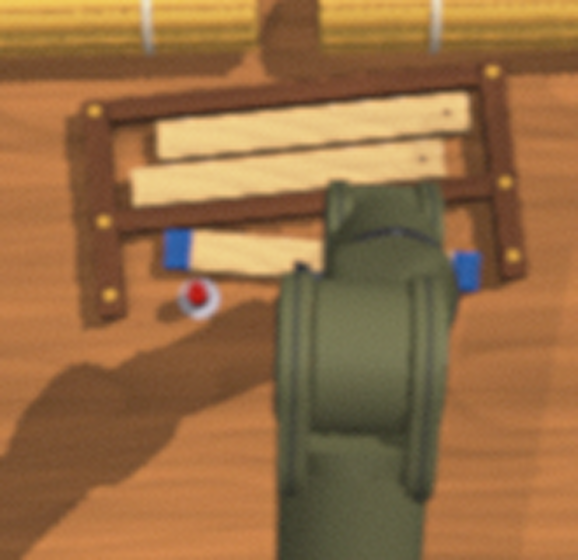

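The pivot is going well: θ is 10°, the left end holds at x ≈ −18 and the right end has 20 mm to the cheek. I'll continue more slowly.

Request:
move_arm([
  [[0.004, -0.001, 0], [0, 0, 0.02], 80],
  [[0.008, -0.002, 0], [0, 0, 0.04], 80],
  [[0.011, -0.003, 0], [0, 0, 0.06], 80],
  [[0.015, -0.003, 0], [0, 0, 0.08], 80],
  [[0.019, -0.004, 0], [0, 0, 0.1], 80],
  [[0.023, -0.005, 0], [0, 0, 0.12], 80],
  [[0.026, -0.005, 0], [0, 0, 0.14], 80],
  [[0.029, -0.006, 0], [0, 0, 0.155], 80],
  [[0.03, -0.006, 0], [0, 0, 0.16], 80],
])

```text
clock: 19.62
tcp_pos: [0.6217, -0.0826, 0.0033]
eef_rot: [-0.002, 1.0, 0.031, 0.001]
wrist_force: [-0.8, 0.1, 0.7]
grip_width: 0.797
```

```bash
python3 look.py a13
```

```text
top blue 58 [313.2 162.4] world [ 0.6599 -0.18  ] rack mm [ -21.  -154.3]
top blue 64 [230.6 169.9] world [0.6411 0.0971] rack mm [-18.5 123.4]
sep 277.7 centre [-19.7 -15.5] theta deg 0.5 L [-18.4 134.5] Rt [ -21.1 -165.4]
sc blue 33 [307.1 194.6] world [0.6413 0.0982] rack mm [-18.2 124.5]
sc blue 99 [242.8 249.6] world [ 0.6606 -0.1814] rack mm [ -20.4 -155.8]
t 19.725 tcp [ 0.6218 -0.0825  0.0033] rack [-51.5 -54.2] F [ 0.2 -0.5 -0.5] q [ 0.08  1.01 -0.04  1.69  0.07  0.45 -1.51]
```

View pics/a13_t.png

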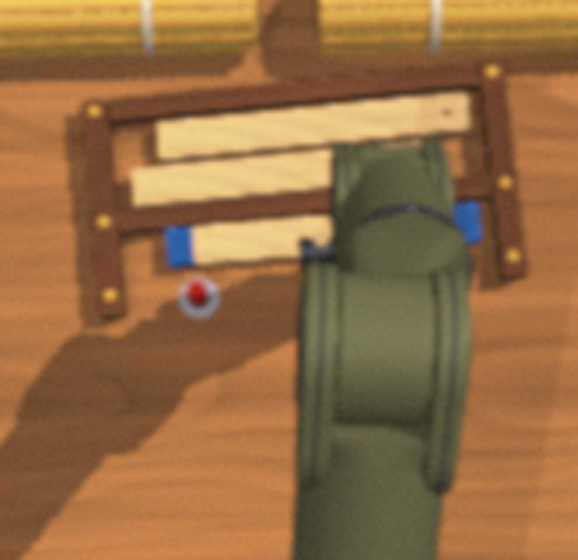

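View pics/a13_s.png

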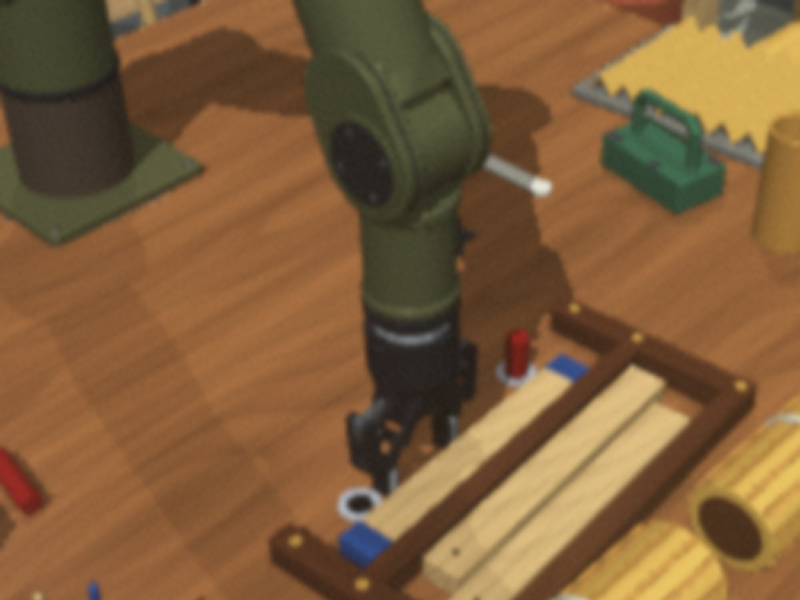

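The batten is nearly flush, with ends at about −18 and −21 mm (contact is −18). One last light nudge, then back off and rise.

Request:
move_arm([
  [[0.001, 0, 0], [0, 0, 0.005], 80],
  [[0.002, 0, 0], [0, 0, 0.01], 80],
])

```text
clock: 19.98
tcp_pos: [0.6237, -0.0825, 0.0033]
eef_rot: [-0.002, 0.999, 0.036, 0.001]
wrist_force: [-0.3, 0.0, 1.2]
grip_width: 0.798
```

```bash
python3 look.py a14
```

```text
top blue 60 [313.2 161.9] world [ 0.6617 -0.1798] rack mm [ -19.2 -154.3]
top blue 64 [230.6 169.9] world [0.6411 0.0971] rack mm [-18.5 123.4]
sep 277.7 centre [-18.8 -15.5] theta deg 0.1 L [-18.5 134.5] Rt [ -19.2 -165.5]
sc blue 33 [307.1 194.6] world [0.6413 0.0982] rack mm [-18.2 124.5]
sc blue 90 [243.3 249.8] world [ 0.6619 -0.1811] rack mm [ -19.  -155.6]
t 20.075 tcp [ 0.6238 -0.0826  0.0033] rack [-49.5 -54.4] F [-0.2 -0.5  1.1] q [ 0.08  1.01 -0.04  1.68  0.07  0.45 -1.5 ]
```

Both ends are within about 1 mm of the rail and the force is negligible. I'll back off and lift clear.

Request:
move_arm([
  [[-0.01, 0, 0], [0, 0, 0], 80],
  [[-0.025, 0, 0], [0, 0, 0], 80],
  [[-0.035, 0, 0.03], [0, 0, 0], 80],
  [[-0.06, 0, 0.08], [0, 0, 0], 80],
  [[-0.1, 0, 0.13], [0, 0, 0], 80],
  [[-0.13, 0, 0.15], [0, 0, 0], 80],
  [[-0.14, 0, 0.15], [0, 0, 0], 80],
  [[-0.14, 0, 0.15], [0, 0, 0], 80],
])

```text
clock: 21.08
tcp_pos: [0.4835, -0.0824, 0.1529]
eef_rot: [-0.002, 0.999, 0.036, 0.001]
wrist_force: [1.3, -0.7, -0.4]
grip_width: 0.798
```

```bash
python3 look.py a15
```

```text
top blue 61 [313.  162.1] world [ 0.6612 -0.1792] rack mm [ -19.6 -153.6]
top blue 64 [230.6 169.9] world [0.6411 0.0971] rack mm [-18.5 123.4]
sep 277.0 centre [-19.1 -15.1] theta deg 0.2 L [-18.5 134.9] Rt [ -19.7 -165.1]
sc blue 29 [307.3 194.5] world [0.6414 0.0989] rack mm [-18.1 125.2]
sc blue 84 [243.6 249.7] world [ 0.6623 -0.1802] rack mm [ -18.5 -154.7]
t 21.175 tcp [ 0.4848 -0.0823  0.1525] rack [-188.1  -43.5] F [-0.1 -0.  -0.9] q [ 0.11  0.65 -0.05  2.04  0.07  0.45 -1.49]
```

View pics/a15_t.png

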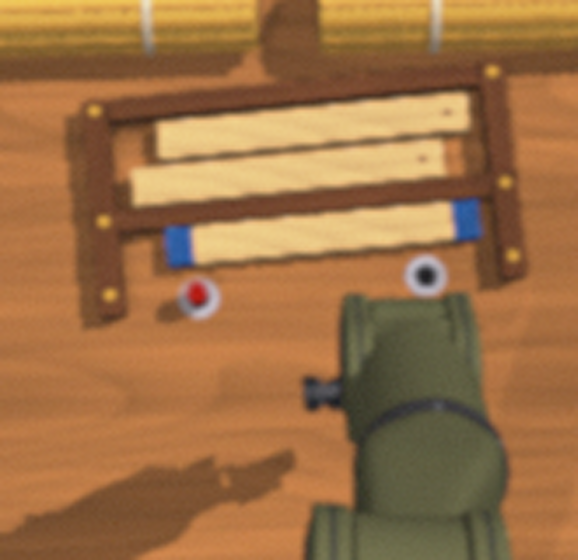

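View pics/a15_s.png

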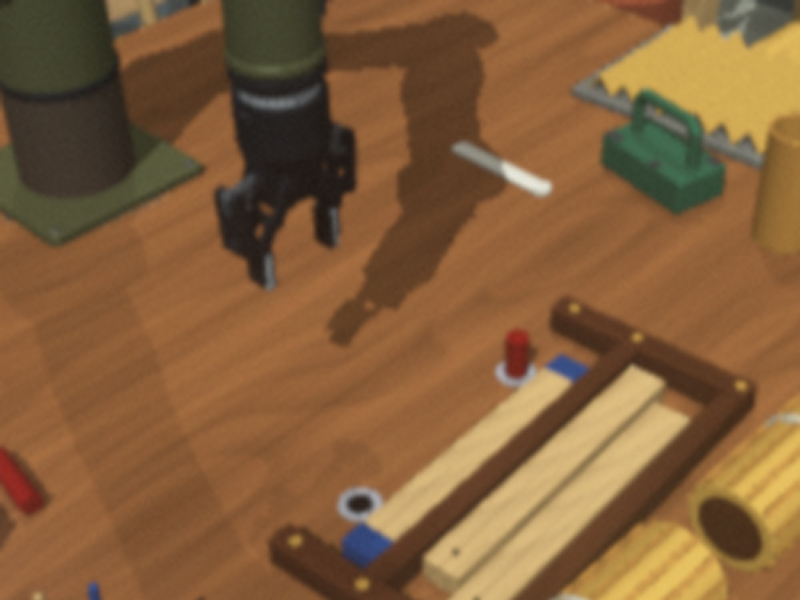

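The batten lies flush along the rail between the cheeks. The blue ends in the zoomed top view are at (178,246) and (466,220), the gripper is clear, and everything else in view is unmoved. I'm handing in.

```bash
python3 -c "
from workcell import arm
print(arm.hand_in())"
```

```text
the job is handed in; nothing more can be done
None
```

The batten is in the front bay, flush along the back rail and released. I handed the job in at about 21 s of the 58 s allowed.

**What I did:** I pushed the batten right on its left end face, then turned it to about 20° with two spread fingertips. Next I slid its left end behind the stake by pushing the right end face, then swung the right end in, nudged it flush and backed away.

**Behind the stake:** the left end was at about rack (−18, 137) mm while the right end was still outside at about (−125, −143) mm.

**Final position:** the top view puts the ends at about x = −18.5 and −19.7 mm (limit −28) and y = +135 and −165 mm (limit ±182). The scene view gives about −18 mm for both ends.

**Forces and contact:** wrist force read below 2 N at the end of every move; I did not read it in between. The gripper was clear of everything at hand-in.

**Weaker checks:**
- The scene camera placed the blue ends 5–30 mm off along x while the side faces were in its mask or the gripper hid them, so I relied on the top view. The two agreed at the end.
- I judged only by eye, in the cropped views, that the other objects had not moved. The pencil tin and the white weight were outside those last crops, though the arm never went near them at low height.

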